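# Preset a push-lock metering valve by counting clicks

## Task

Preset the metering valve before it goes into the chiller line: wind its blue knob clockwise until you feel it close gently on its seat, without forcing it, then open it again exactly five clicks, and push the knob fully down to lock that setting. Keep the knob up until it is set, and leave the glassware, the vial and the fitting parts on the bench where they are.

Things in the scene. Friction and masses are not known exactly. Their poses are not given: they have to be found in the camera images.
- valve: Metering valve, fixed. Origin: underside centre of its dark steel foot (100 x 70 x 8 mm along its x, y, z), on the knob's axis. On it an aluminium block 46 x 46 mm with a brass hose barb to each side along y (reaching 61 mm from the axis, top 34 mm high), a black scale disc, diameter 68 mm, top at z = 50 mm, and the blue knob.
- knob_grip (a point): On the axis of the blue fluted round knob at a height to grip, 8.5 mm below its flat top; x turns with the knob. Knob: diameter 48 mm, 27 mm tall, axis vertical. Up (unlocked, as it starts) its underside is at z = 59 mm, its top at z = 86 mm and an orange band shows below it.
- knob_line (a point): Outer end of the white line on the knob's top, 19 mm from the axis; the line points at the tick of the present setting.
- tick_shut (a point): The longest white tick on the black disc: nominal shut. Ten short ticks follow anticlockwise from it, 15 degrees apart, one per click; the fifth lies towards the -x of the foot.
- knob (a joint): Turn of the knob, rad: grows anticlockwise from above (opening). A click is 0.262 rad (15 degrees): the knob rests by itself at 1, 2, .. 10 times 0.262; five clicks open is 1.309. It starts 3 to 9 clicks open. Turning out of a click takes about 0.09 N m, then it jumps to the next. Closed side of the first click: no more clicks, it turns freely until it meets the seat.
- lock (a joint): How far the knob is pushed down, m: 0 up and free to turn, 0.008 fully down and locked. It needs about 10 to 12 N and stays where it is put. From about 0.0045 m a key inside enters between the knob's ribs if it rests at a click, and holds it (with 0.04 rad of play).
- seat: Hidden elastic seat of the needle; origin on the knob's axis at the bench. First touched with the knob between -0.22 and +0.08 rad, different in every valve; from there the closing torque rises by about 1.5 N m per rad. It bears at 16 mm from the axis: shut is 7 N or more on it (0.11 N m at the knob); above 18 N (0.29 N m) it is damaged.
- lock_ring: The stops and the key under the knob, hidden; origin on the knob's axis at the bench. More than 45 N of the knob on them damages the lock.
- beaker_100: Small glass beaker, loose bystander, 54 x 59 x 69 mm, origin at its underside centre.
- petri_dish: Flat glass dish, loose bystander, diameter 60 mm, 13 mm high, origin at its underside centre.
- vial_a3: Sample vial with blue cap, loose bystander, diameter 22 mm, 52 mm high, origin at its underside centre.
- ptfe_tape: Blue and white roll of thread tape, loose bystander, diameter 52 mm, 14 mm high, origin at its underside centre.
- spare_barb: Spare brass hose barb, loose bystander, 18 x 42 x 16 mm, origin at its underside centre.

How it is judged:
By the outcome, as a careful person would: the job done as asked, in the order asked, and still so for the second after the job is handed in, with the robot touching nothing.
It also fails if it takes over 67 s, if anything falls off the work surface, if the arm or the gripper's body presses on something with over 40 N, if the wrist force passes 120 N, or if a joint passes its speed limit or range.

## Robot

A 6-joint arm with a two-finger parallel gripper is mounted at the origin on a cart in front of the work surface, level with it; the furniture and walls round the work are solid. World frame = base frame: x ahead of the robot, y to its left, z up, the work surface at z = 0. Lengths are in m, angles in rad, forces in N, time in s.
With the tool pointing down it reaches from about 0.4 to 0.825 m from the base axis. Payload 7 kg.
Tool frame: the origin (TCP) lies midway between the tips of the shut fingers; the grasp point (between the pads) lies 19 mm behind it; z points along the fingers, y is the line along which they close (so a half turn about z gives the same grasp; the last joint's range is limited). The gripper opens to 88 mm and grips with 3 to 60 N. Pads are 19 mm wide; open, the fingers measure 130 mm over their backs; the gripper's body (78 mm by 193 mm) begins 47 mm behind the grasp point.
Start: joints at [-0.849, 0.359, 0.012, 0, -1.224, -0.288], TCP at [0.284, -0.612, 0.198] pointing down, gripper open.
Joint ranges: [-3.07, 3.07], [-1.43, 2.12], [-1.02, 1.25], [-3.03, 1.67], [-3.05, -0], [-3.03, 3.03]. Speed limits (rad/s): [2.39, 2.39, 3.01, 3.14, 3.14, 3.14].

## Interface

Orientations are given as [roll, pitch, yaw] about the fixed x, y, z axes, in that order (R = Rz(yaw) Ry(pitch) Rx(roll)).
In Python, from station import get_state, grab_frame, calibration, job_done, boxes_of, regions_of, spot_point gives the robot as it stands. The module is installed in compiled form; this text tells all that it offers.
- The arm moves only by the tool arm_command, never from a script. Its argument "commands" is a list of rows, each an object of numbers: "tx", "ty", "tz": the shift along the tool's x, y, z each as a share of 25 cm, from -1 to 1; "twist": the turn about the tool's z as a share of 180 degrees, from -1 to 1. A call has exactly 8 rows; each row is the pose to reach, as a shift and turn from the pose commanded when the call began, along the tool's axes at that moment, turning the shorter way round; what a row does not reach only later rows make up. A row lasts 1/12 s, in which the tool goes at most 41.7 mm and 7.16 degrees, less where a joint would pass 70% of its speed; a pose out of reach is approached as far as the arm can. A call with a number of a shift or a turn outside -1 to 1 is refused whole. A call with a gripper value outside its range is refused whole. "claw" is the opening, from 0 (shut) to 1 (fully open), set as the call begins (left out, the last holds). The fingers move at their own pace and stop on an object; "grip_force" is the grip in N (left out, the last holds). Time passes only in rows, so rows that repeat a pose let the fingers close, or fill a call up. It gives the time, the measured TCP pose, the force, the opening and the grip force at its end, in the units of the state.
- get_state(): the state, without advancing time (a new reading comes with each control period).
- grab_frame(name): name is "scene" or "top" or "wrist"; returns the picture (420x560x3 uint8, red, green, blue); there is no depth.
- calibration(name): a dict with "camera_matrix" (3x3 intrinsics, pixels), "k1" (the pictures are not rectified: a ray, as slopes to the right and down, at radius r is drawn at 1 + k1 r^2 times it, then the intrinsics apply), "extrinsics" (4x4, takes a point from camera to world coordinates). Camera axes: x right, y down, z forward; pixel columns grow to the right and rows downward; lengths in m; the calibration is good to about 2 mm. A picture is of the moment at which its call begins: read the wrist's pose just before it. calibration takes no time and is no camera call; for the wrist camera it gives the pose at the moment of the call.
- job_done(): hands the job in; it is judged then, once.
Trained networks look in the newest picture that a camera, given by its name, has taken for a name from the list of things; names that differ only in an ending like _2 or _b are one class to them, and where a whole thing is asked for, a point or a joint stands for the part that bears it (a point fixed in the world has none). Each returns a list of dicts, best first, with "score" (0 to 1); they miss things now and then, are a little off and sometimes report something else, mostly with a low value. They report only what shows in the picture. A call takes as long as a camera call.
- boxes_of(query, camera): "rect" ([left, top, right, bottom] in pixels, round what is visible of it).
- regions_of(query, camera): "region" (420x560 bool, what is visible of it) and "rect" ([left, top, right, bottom] in pixels, round what is visible of it).
- spot_point(query, camera): "uv" ([column, row] in pixels: a listed point, or the origin of a listed thing).
The state is a dict: "t": time; "q": joint angles; "qd": joint speeds; "joint_efforts": joint torques, N m; "eef_pos": TCP position; "ee_rot": TCP orientation; "force": force on the tool from outside, world axes, zero at the start; "moment": the same for the moment, N m; "width": finger opening in m; "gripper_force": force on a finger pad.
Only numpy, scipy, OpenCV 4.12 (cv2) and the standard library are available. Lean on these libraries where they do the work, as an engineer would, in place of code of your own. Each camera call takes 0.05 s, during which the arm holds its last target. There are 200 camera calls.

## Working session

There is one attempt and no reset: what is moved stays moved. The work goes in short steps, Python scripts to look and compute and a tool call to move; the robot and the scene stay as the last step left them, time stands still between calls to the robot, and variables do not carry over. Pictures are saved under pics/ and viewed, at most 10 in all, crops included, and the job is handed in when it is done.

Besides the shell and the picture viewer there is one more tool, called after "Emit:" as a command line: name --argument value ..., lists and objects as JSON in quotes. arm_command: Moves the arm, as the interface text tells. Shift numbers are shares of 25 cm and turn numbers shares of 180 degrees, none past 1 either way. Its arguments: {"type":"object","properties":{"commands":{"type":"array"},"claw":{"type":"number"},"grip_force":{"type":"number"}},"required":["commands"]}

```bash
mkdir -p pics; cat > h.py <<'E'
import numpy as np, cv2
from station import *
def ray(cam,uv,c=None):
    c=c or calibration(cam);K=np.array(c["camera_matrix"]);E=np.array(c["extrinsics"]);k=c["k1"]
    d=np.linalg.inv(K)@[uv[0],uv[1],1];p=d[:2].copy()
    for _ in range(20): p=d[:2]/(1+k*(p@p))
    return E[:3,3],E[:3,:3]@np.array([p[0],p[1],1])
def onz(cam,uv,z,c=None):
    o,d=ray(cam,uv,c);return o+d*(z-o[2])/d[2]
E
python3 - <<'E'
from h import *
for cam in ("top","scene"):
    cv2.imwrite(f"pics/{cam}0.png",grab_frame(cam)[:,:,::-1])
    for q,z in (("valve",0),("knob_grip",.0775),("knob_line",.086),("tick_shut",.05)):
        for r in spot_point(q,cam)[:2]: print(cam,q,r["score"],np.round(r["uv"],1),onz(cam,r["uv"],z).round(4))
for q in("beaker_100","petri_dish","vial_a3","ptfe_tape","spare_barb"):
    for r in spot_point(q,"top")[:1]: print(q,r["score"],onz("top",r["uv"],0).round(3))
s=get_state();print(s)
E
```

```text
top valve 0.77 [303.4 199. ] [ 0.5497 -0.0392  0.    ]
top valve 0.68 [374.6 221. ] [ 0.487  -0.2204  0.    ]
top knob_line 0.89 [300.3 197.2] [ 0.5406 -0.0297  0.086 ]
top tick_shut 0.77 [294.5 195.5] [ 0.5512 -0.0161  0.05  ]
scene valve 0.8 [293.3 226.1] [ 0.5614 -0.036   0.    ]
scene knob_grip 0.66 [295.5 205.2] [ 0.5404 -0.057   0.0775]
scene knob_line 0.83 [284.  197.2] [ 0.5475 -0.0163  0.086 ]
scene tick_shut 0.88 [285.7 206.6] [ 0.5635 -0.0103  0.05  ]
beaker_100 0.93 [ 0.392 -0.255  0.   ]
petri_dish 0.86 [ 0.491 -0.221  0.   ]
vial_a3 0.45 [ 0.566 -0.05   0.   ]
ptfe_tape 0.62 [0.394 0.127 0.   ]
spare_barb 0.54 [0.394 0.276 0.   ]
{'t': 0.75, 'q': array([-8.48927366e-01,  3.58581154e-01,  1.18758916e-02, -1.04868458e-05,
       -1.22410962e+00, -2.88113669e-01]), 'qd': array([-3.56841130e-05,  2.13628240e-04, -1.70128457e-04,  9.88151699e-04,
       -1.07865265e-03, -5.61528734e-04]), 'joint_efforts': array([-4.71534768e-04, -5.82231903e+01,  2.93266565e+01,  7.00187713e+00,
        1.22629706e-02, -2.54213239e-05]), 'eef_pos': array([ 0.28366303, -0.61245839,  0.19756104]), 'ee_rot': array([ 3.14157206e+00,  4.18351507e-06, -2.70784093e+00]), 'force': array([ 0.30170494, -0.02355689, -0.38590917]), 'moment': array([-0.02009039,  0.04949476, -0.00138954]), 'gripper_force': 0.0, 'width': 0.08761495278296935}
```

View pics/top0.png

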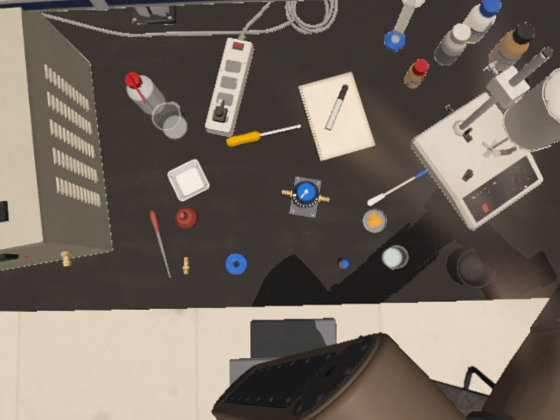

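View pics/scene0.png

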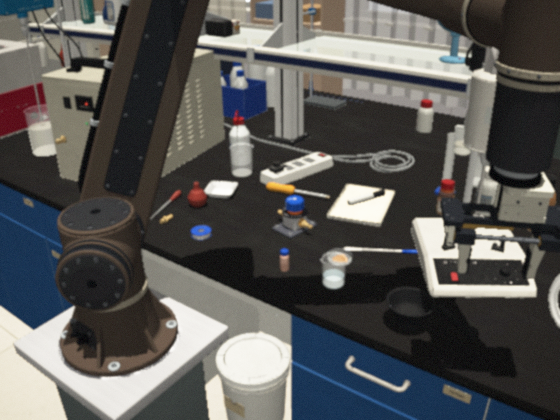

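Top view: valve at about (305,197), knob centre (306,191), with its white line to the lower left. Beaker (395,257), petri dish (374,221), vial (343,264), tape (236,264) and barb (186,266) are all clear of it. The scene view shows the knob up at (295,203).

Emit:
arm_command --commands '[{"tx": -0.12,"ty": 0.14,"tz": -0.1,"twist": -0.04},{"tx": -0.24,"ty": 0.28,"tz": -0.2,"twist": -0.08},{"tx": -0.36,"ty": 0.41,"tz": -0.2,"twist": -0.12},{"tx": -0.48,"ty": 0.55,"tz": -0.2,"twist": -0.16},{"tx": -0.6,"ty": 0.69,"tz": -0.2,"twist": -0.2},{"tx": -0.72,"ty": 0.82,"tz": -0.2,"twist": -0.23},{"tx": -0.72,"ty": 0.82,"tz": -0.2,"twist": -0.27},{"tx": -0.72,"ty": 0.82,"tz": -0.2,"twist": -0.3}]' --claw 1

```text
t: 1.42
eef_pos: [0.362, -0.3466, 0.2486]
ee_rot: [-3.139, 0.001, -1.755]
force: [0.1, -1.4, 0.8]
width: 0.0878
gripper_force: 0.0
```

```bash
cat >> h.py <<'E'
def to(x,y,z):
    s=get_state();w=s["ee_rot"][2];d=np.array([x,y,z])-s["eef_pos"]
    X=np.array([np.cos(w),np.sin(w)]);Y=np.array([np.sin(w),-np.cos(w)])
    print("t %.2f yaw %.3f pos"%(s["t"],w),s["eef_pos"].round(4),"q",s["q"].round(2)," shares",np.round([d[:2]@X/.25,d[:2]@Y/.25,-d[2]/.25],4),"m",len(d))
E
python3 -c "
from h import *
to(.55,-.04,.22)
c=calibration('wrist');print(np.array(c['extrinsics']).round(3),c['camera_matrix'])"
```

```text
t 1.42 yaw -1.755 pos [ 0.362  -0.3466  0.2486] q [-0.37  0.04 -0.28 -0.   -1.25  0.19]  shares [-1.3436 -0.5142  0.1143] m 3
[[-0.983  0.178  0.048  0.35 ]
 [ 0.184  0.953  0.24  -0.411]
 [-0.003  0.245 -0.97   0.435]
 [ 0.     0.     0.     1.   ]] [[344.43448683   0.         277.91142352]
 [  0.         344.43448683 203.42232806]
 [  0.           0.           1.        ]]
```

Emit:
arm_command --commands '[{"tx": -0.14,"ty": -0.055},{"tx": -0.28,"ty": -0.11},{"tx": -0.43,"ty": -0.165},{"tx": -0.57,"ty": -0.22},{"tx": -0.71,"ty": -0.27},{"tx": -0.85,"ty": -0.33},{"tx": -0.97,"ty": -0.38},{"tx": -1.0,"ty": -0.4}]'

```text
invalid input
```

```bash
python3 - <<'E'
from h import *
to(.55,-.04,.18)
c=calibration('wrist');im=grab_frame("wrist");cv2.imwrite("pics/w1.png",im[:,:,::-1])
for q,z in (("valve",0),("knob_grip",.0775),("knob_line",.086),("tick_shut",.05)):
    for r in spot_point(q,"wrist")[:1]: print(q,r["score"],np.round(r["uv"],1),onz("wrist",r["uv"],z,c).round(4))
E
```

```text
t 1.42 yaw -1.755 pos [ 0.362  -0.3466  0.2486] q [-0.37  0.04 -0.28 -0.   -1.25  0.19]  shares [-1.3436 -0.5142  0.2743] m 3
valve 0.68 [204.1 276.3] [ 0.4918 -0.2191  0.    ]
```

View pics/w1.png

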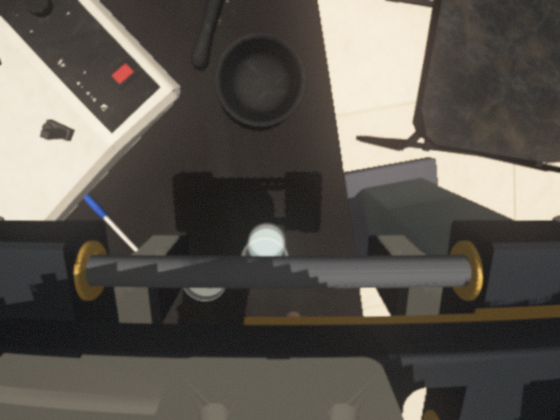

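The wrist view shows the beaker at (267,240) just beyond the fingers and the dark cup at (260,80). The valve isn't in view yet.

Emit:
arm_command --commands '[{"tx": -0.14,"ty": -0.04,"tz": 0,"twist": 0},{"tx": -0.28,"ty": -0.08,"tz": 0,"twist": 0},{"tx": -0.42,"ty": -0.12,"tz": 0,"twist": 0},{"tx": -0.56,"ty": -0.17,"tz": 0,"twist": 0},{"tx": -0.7,"ty": -0.21,"tz": 0,"twist": 0},{"tx": -0.84,"ty": -0.25,"tz": 0,"twist": 0},{"tx": -0.96,"ty": -0.29,"tz": 0,"twist": 0},{"tx": -1.0,"ty": -0.3,"tz": 0,"twist": 0}]' --claw 1

```text
t: 2.33
eef_pos: [0.4846, -0.1182, 0.2471]
ee_rot: [3.141, -0.0, -1.768]
force: [-0.3, -0.3, 0.0]
width: 0.0877
gripper_force: 0.0
```

Emit:
arm_command --commands '[{"tx": -0.14,"ty": -0.04,"tz": 0,"twist": 0},{"tx": -0.28,"ty": -0.08,"tz": 0,"twist": 0},{"tx": -0.42,"ty": -0.12,"tz": 0,"twist": 0},{"tx": -0.54,"ty": -0.16,"tz": 0,"twist": 0},{"tx": -0.64,"ty": -0.19,"tz": 0,"twist": 0},{"tx": -0.68,"ty": -0.2,"tz": 0,"twist": 0},{"tx": -0.68,"ty": -0.2,"tz": 0,"twist": 0},{"tx": -0.68,"ty": -0.2,"tz": 0,"twist": 0}]' --claw 1

```text
t: 3.0
eef_pos: [0.5647, 0.0363, 0.2468]
ee_rot: [3.14, -0.001, -1.767]
force: [0.1, -0.1, 0.5]
width: 0.0878
gripper_force: 0.0
```

```bash
python3 - <<'E'
from h import *
to(.55,-.04,.18)
c=calibration('wrist');im=grab_frame("wrist");cv2.imwrite("pics/w2.png",im[:,:,::-1])
for q,z in (("valve",0),("knob_grip",.0775),("knob_line",.086),("tick_shut",.05)):
    for r in spot_point(q,"wrist")[:1]: print(q,r["score"],np.round(r["uv"],1),onz("wrist",r["uv"],z,c).round(4))
E
```

```text
t 3.00 yaw -1.767 pos [0.5647 0.0363 0.2468] q [ 0.41  0.15 -0.15  0.   -1.27 -0.61]  shares [ 0.311  -0.0018  0.2671] m 3
knob_grip 0.93 [271.3  99.9] [ 0.5557 -0.0457  0.0775]
knob_line 0.61 [282.7 114. ] [ 0.5473 -0.0298  0.086 ]
tick_shut 0.95 [277.4 131.1] [ 0.556  -0.0133  0.05  ]
```

View pics/w2.png

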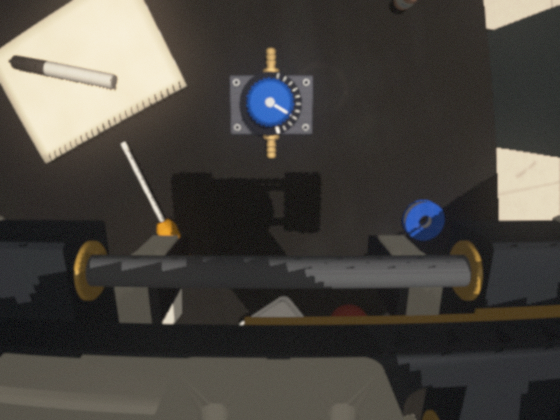

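The wrist view shows the knob centred near (270,102), its white line running toward (288,114), and the longest tick near (277,131). I'll measure the centre and the line angle properly.

```bash
python3 - <<'E'
from h import *
c=calibration('wrist');im=grab_frame("wrist")
hsv=cv2.cvtColor(im,cv2.COLOR_RGB2HSV)
r=regions_of("knob","wrist");
for a in r[:2]: print(a["score"],a["rect"])
p=spot_point("knob_grip","wrist")[0]["uv"];C0=onz("wrist",p,.0775,c)
# rectify top plane z=.086 and disc plane z=.05 around the knob
K=np.array(c["camera_matrix"]);E=np.array(c["extrinsics"]);k=c["k1"]
def warp(z,cx,cy,h=.045,n=360):
    g=np.linspace(-h,h,n);X,Y=np.meshgrid(cx-g*0+0,g);
    P=np.stack(np.broadcast_arrays(cx-g[:,None],cy-g[None,:],z),-1).reshape(-1,3) # up=+x,left=+y
    q=(P-E[:3,3])@E[:3,:3];s=q[:,:2]/q[:,2:];s=s*(1+k*(s**2).sum(1,keepdims=True))
    u=(s*[K[0,0],K[1,1]]+[K[0,2],K[1,2]]).astype(np.float32).reshape(n,n,2)
    return cv2.remap(im,u[...,0],u[...,1],cv2.INTER_CUBIC)
A=warp(.086,C0[0],C0[1]);B=warp(.05,C0[0],C0[1])
print(C0)
m=cv2.inRange(cv2.cvtColor(A,cv2.COLOR_RGB2HSV),(95,120,60),(125,255,255))
cs=max(cv2.findContours(m,0,2)[0],key=cv2.contourArea);(x,y),rad=cv2.minEnclosingCircle(cs)
mm=90/359
print("blue circle centre world",C0[0]+.045-y*mm/1e3,C0[1]+.045-x*mm/1e3,"rad mm",rad*mm)
cv2.imwrite("pics/rect.png",np.hstack([A,B])[:,:,::-1])
E
```

```text
0.74 [245.1, 77.5, 295.3, 128.4]
[ 0.55741555 -0.04563264  0.0775    ]
blue circle centre world 0.558046177652794 -0.04339142145522642 rad mm 24.209450851907967
```

View pics/rect.png

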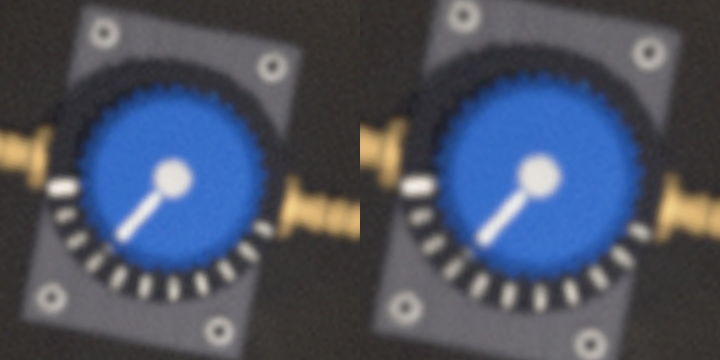

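Rectified view: centre (173,179), line tip (120,238), long tick (62,187). The line is aligned with the third tick, so the valve starts 3 clicks open (0.785 rad). The knob axis is at about (0.5577, -0.0437). Next I move above it and go down.

Emit:
arm_command --commands '[{"tx": 0.12,"ty": -0.013,"tz": 0.08,"twist": 0},{"tx": 0.24,"ty": -0.026,"tz": 0.16,"twist": 0},{"tx": 0.319,"ty": -0.035,"tz": 0.24,"twist": 0},{"tx": 0.319,"ty": -0.035,"tz": 0.34,"twist": 0},{"tx": 0.319,"ty": -0.035,"tz": 0.42,"twist": 0},{"tx": 0.319,"ty": -0.035,"tz": 0.48,"twist": 0},{"tx": 0.319,"ty": -0.035,"tz": 0.5,"twist": 0},{"tx": 0.319,"ty": -0.035,"tz": 0.5,"twist": 0}]' --claw 1

```text
t: 4.07
eef_pos: [0.557, -0.0431, 0.1215]
ee_rot: [3.14, -0.001, -1.766]
force: [-0.7, 0.5, 0.3]
width: 0.0876
gripper_force: 0.0
```

```bash
python3 - <<'E'
from h import *
to(.5577,-.0437,.062)
print(get_state()["force"],get_state()["moment"])
E
```

```text
t 4.07 yaw -1.766 pos [ 0.557  -0.0431  0.1215] q [ 0.27  0.23 -0.35 -0.   -0.99 -0.47]  shares [ 0.0018 -0.003   0.2381] m 3
[-0.71484882  0.48040642  0.25867677] [ 0.05605659  0.02952114 -0.02515084]
```

Emit:
arm_command --commands '[{"tx": 0.002,"ty": -0.003,"tz": 0.06,"twist": 0},{"tx": 0.002,"ty": -0.003,"tz": 0.12,"twist": 0},{"tx": 0.002,"ty": -0.003,"tz": 0.18,"twist": 0},{"tx": 0.002,"ty": -0.003,"tz": 0.22,"twist": 0},{"tx": 0.002,"ty": -0.003,"tz": 0.238,"twist": 0},{"tx": 0.002,"ty": -0.003,"tz": 0.238,"twist": 0},{"tx": 0.002,"ty": -0.003,"tz": 0.238,"twist": 0},{"tx": 0.002,"ty": -0.003,"tz": 0.238,"twist": 0}]' --claw 1

```text
t: 4.73
eef_pos: [0.5593, -0.0433, 0.0641]
ee_rot: [-3.14, 0.0, -1.765]
force: [-0.2, 0.2, 0.3]
width: 0.0875
gripper_force: 0.0
```

```bash
cat >> h.py <<'E'
def st():
    s=get_state();print("t %.2f yaw %.4f"%(s["t"],s["ee_rot"][2]),s["eef_pos"].round(4),"F",s["force"].round(2),"M",s["moment"].round(3),"w %.4f g %.1f"%(s["width"],s["gripper_force"]),"tau6 %.3f q6 %.3f"%(s["joint_efforts"][5],s["q"][5]))
E
python3 -c "from h import *;st()"
```

```text
t 4.73 yaw -1.7650 [ 0.5593 -0.0433  0.0641] F [-0.18  0.2   0.31] M [0.026 0.122 0.001] w 0.0875 g 0.0 tau6 -0.000 q6 -0.466
```

Emit:
arm_command --commands '[{"tx": 0,"ty": 0,"tz": 0,"twist": 0},{"tx": 0,"ty": 0,"tz": 0,"twist": 0},{"tx": 0,"ty": 0,"tz": 0,"twist": 0},{"tx": 0,"ty": 0,"tz": 0,"twist": 0},{"tx": 0,"ty": 0,"tz": 0,"twist": 0},{"tx": 0,"ty": 0,"tz": 0,"twist": 0},{"tx": 0,"ty": 0,"tz": 0,"twist": 0},{"tx": 0,"ty": 0,"tz": 0,"twist": 0}]' --claw 0.4 --grip_force 25

```text
t: 5.4
eef_pos: [0.5585, -0.0435, 0.063]
ee_rot: [3.142, -0.0, -1.765]
force: [-0.4, 0.8, 0.5]
width: 0.0399
gripper_force: 0.0
```

```bash
python3 -c "from h import *;st()"
```

```text
t 5.40 yaw -1.7653 [ 0.5585 -0.0435  0.063 ] F [-0.39  0.79  0.5 ] M [0.004 0.108 0.008] w 0.0399 g 0.0 tau6 -0.000 q6 -0.466
```

```bash
python3 - <<'E'
from h import *
im=grab_frame("scene")[130:270,200:390];w=grab_frame("wrist")
st()
cv2.imwrite("pics/s2.png",np.hstack([cv2.resize(im,(570,420),interpolation=2)[:,:400],cv2.resize(w[180:360,120:440],(400,420))])[:,:,::-1])
E
```

```text
t 5.50 yaw -1.7653 [ 0.5584 -0.0435  0.063 ] F [-0.71  0.26 -0.89] M [ 0.029  0.085 -0.002] w 0.0363 g 0.0 tau6 -0.000 q6 -0.466
```

View pics/s2.png

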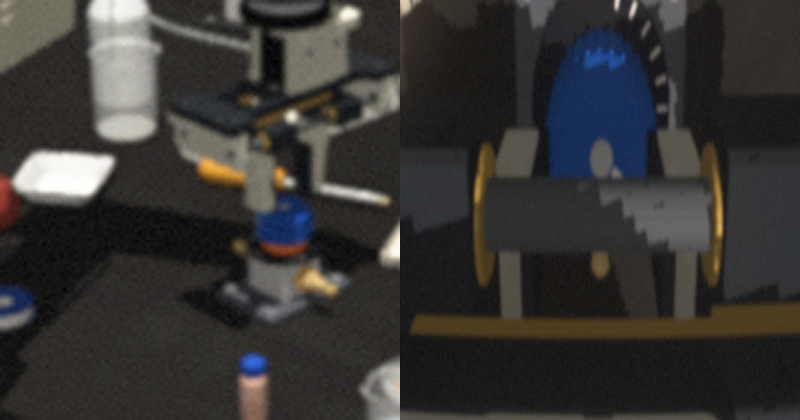

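The scene crop shows the gripper over the knob without an obvious grip. In the wrist crop the knob's centre dot is at about full-frame pixel (280,246). I'll project it to check the centring.

```bash
python3 - <<'E'
from h import *
c=calibration("wrist");s=get_state();print(s["eef_pos"],onz("wrist",(280,246),.086,c))
E=np.array(c["extrinsics"]);K=np.array(c["camera_matrix"])
def pj(P):
    q=(np.array(P)-E[:3,3])@E[:3,:3];v=q[:2]/q[2];v=v*(1+c["k1"]*(v@v));return (K[:2,:2]@v+K[:2,2]).round(0)
for z in (.063,.082,.1): print(z,pj([*s["eef_pos"][:2],z]), pj([.5577,-.0437,z]))
for cam in("top","scene","wrist"):
    grab_frame(cam)
    for r in spot_point("knob_grip",cam)[:1]: print(cam,r["score"],r["uv"],onz(cam,r["uv"],.0775).round(4))
st()
E
```

```text
[ 0.55844934 -0.04345574  0.06301273] [ 0.55774959 -0.04493594  0.086     ]
0.063 [279. 234.] [280. 233.]
0.082 [279. 246.] [281. 245.]
0.1 [279. 260.] [281. 259.]
scene 0.7 [295.2, 202.1] [ 0.5544 -0.0466  0.0775]
wrist 0.72 [282.2, 240.0] [ 0.5566 -0.0448  0.0775]
t 5.80 yaw -1.7653 [ 0.5585 -0.0434  0.063 ] F [0.07 0.23 0.51] M [0.021 0.093 0.017] w 0.0351 g 0.0 tau6 -0.000 q6 -0.466
```

```bash
python3 - <<'E'
from h import *
def pj(cam,P):
    c=calibration(cam);E=np.array(c["extrinsics"]);K=np.array(c["camera_matrix"])
    q=(np.array(P)-E[:3,3])@E[:3,:3];v=q[:2]/q[2];v=v*(1+c["k1"]*(v@v));return (K[:2,:2]@v+K[:2,2]).round(1)
print(np.array(calibration("scene")["extrinsics"])[:3,3])
for P in ([.5585,-.0435,.086],[.5585,-.0435,.063],[.535,-.038,.086],[.535,-.038,.063],[.582,-.049,.063],[.5585,-.0435,0],[.5577,-.1027,.025],[.5577,.017,.025]): print(P,pj("scene",P))
im=grab_frame("scene")[140:260,220:370];cv2.imwrite("pics/s3.png",cv2.resize(im,(750,600),interpolation=2)[:,:,::-1])
st()
E
```

```text
[-0.48682913 -0.74804802  0.71399895]
[0.5585, -0.0435, 0.086] [295.1 198.3]
[0.5585, -0.0435, 0.063] [295.1 206.2]
[0.535, -0.038, 0.086] [288.1 201.1]
[0.535, -0.038, 0.063] [288.2 209.1]
[0.582, -0.049, 0.063] [301.8 203.3]
[0.5585, -0.0435, 0] [295.  227.3]
[0.5577, -0.1027, 0.025] [314.  225.4]
[0.5577, 0.017, 0.025] [276.2 213.1]
t 5.85 yaw -1.7653 [ 0.5585 -0.0435  0.0631] F [ 0.43 -0.52 -0.13] M [0.006 0.098 0.007] w 0.0353 g 0.0 tau6 -0.000 q6 -0.466
```

View pics/s3.png

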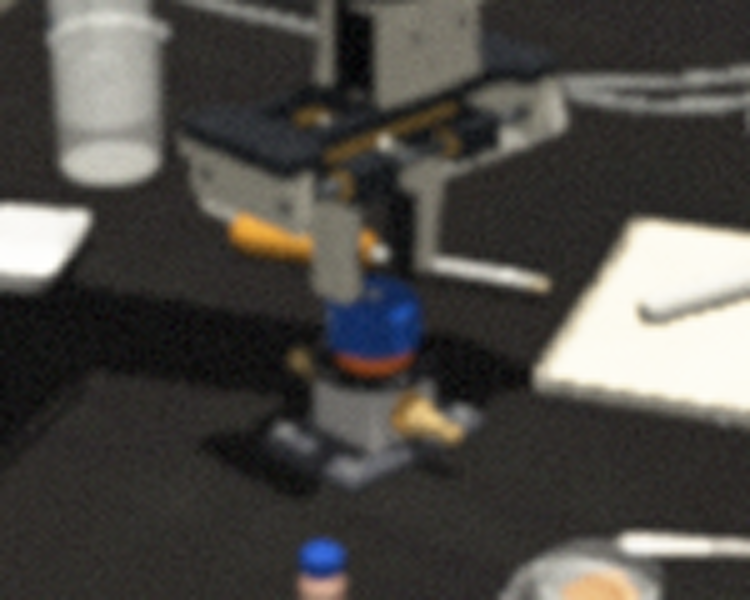

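The front finger ends at crop (340,300), which is full-frame (288,200). That is the height of the knob top, about 22 mm above the reported TCP, so the pads closed above the knob without touching it. I'll open, go 18 mm lower and close again.

Emit:
arm_command --commands '[{"tx": 0,"ty": 0,"tz": -0.02,"twist": 0},{"tx": 0,"ty": 0,"tz": -0.02,"twist": 0},{"tx": 0,"ty": 0,"tz": -0.02,"twist": 0},{"tx": 0,"ty": 0,"tz": -0.02,"twist": 0},{"tx": 0.003,"ty": 0.003,"tz": -0.02,"twist": 0},{"tx": 0.003,"ty": 0.003,"tz": -0.02,"twist": 0},{"tx": 0.003,"ty": 0.003,"tz": -0.02,"twist": 0},{"tx": 0.003,"ty": 0.003,"tz": -0.02,"twist": 0}]' --claw 0.9

```text
t: 6.52
eef_pos: [0.5576, -0.0441, 0.068]
ee_rot: [3.141, -0.0, -1.765]
force: [-0.0, 0.9, -0.8]
width: 0.0777
gripper_force: 0.0
```

Emit:
arm_command --commands '[{"tx": 0,"ty": 0,"tz": 0,"twist": 0},{"tx": 0,"ty": 0,"tz": 0.02,"twist": 0},{"tx": 0,"ty": 0,"tz": 0.04,"twist": 0},{"tx": 0,"ty": 0,"tz": 0.06,"twist": 0},{"tx": 0,"ty": 0,"tz": 0.08,"twist": 0},{"tx": 0,"ty": 0,"tz": 0.09,"twist": 0},{"tx": 0,"ty": 0,"tz": 0.09,"twist": 0},{"tx": 0,"ty": 0,"tz": 0.09,"twist": 0}]' --claw 0.9

```text
t: 7.18
eef_pos: [0.5575, -0.0441, 0.0453]
ee_rot: [3.141, -0.0, -1.765]
force: [0.2, 0.4, -0.2]
width: 0.0785
gripper_force: 0.0
```

```bash
python3 - <<'E'
from h import *
im=grab_frame("scene")[140:260,220:370];cv2.imwrite("pics/s4.png",cv2.resize(im,(750,600),interpolation=2)[:,:,::-1])
st()
E
```

```text
t 7.23 yaw -1.7652 [ 0.5577 -0.044   0.0455] F [0.52 0.83 0.35] M [ 0.058  0.078 -0.013] w 0.0787 g 0.0 tau6 -0.001 q6 -0.466
```

View pics/s4.png

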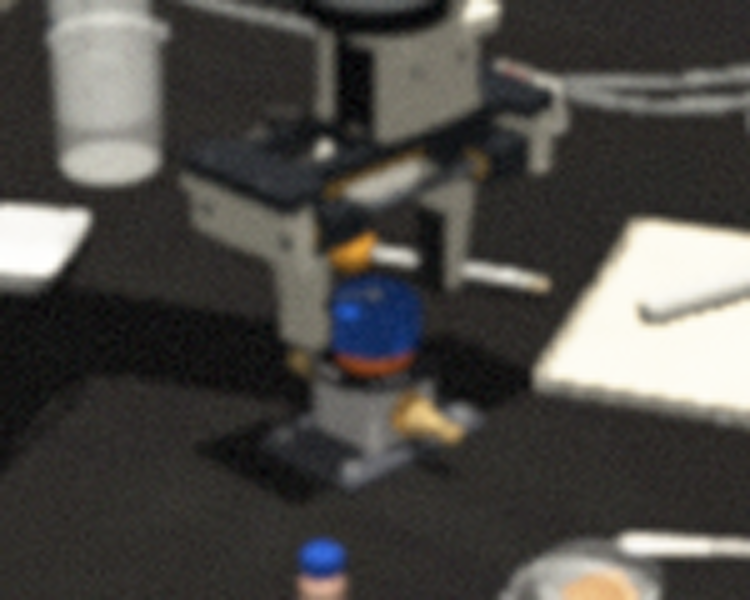

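The finger bottoms are now at crop (305,350) and (450,290). Their midpoint corresponds to a tip height of about 0.069 m, which is beside the knob and above the disc. Closing.

Emit:
arm_command --commands '[{"tx": 0,"ty": 0,"tz": 0,"twist": 0},{"tx": 0,"ty": 0,"tz": 0,"twist": 0},{"tx": 0,"ty": 0,"tz": 0,"twist": 0},{"tx": 0,"ty": 0,"tz": 0,"twist": 0},{"tx": 0,"ty": 0,"tz": 0,"twist": 0},{"tx": 0,"ty": 0,"tz": 0,"twist": 0},{"tx": 0,"ty": 0,"tz": 0,"twist": 0},{"tx": 0,"ty": 0,"tz": 0,"twist": 0}]' --claw 0.4 --grip_force 25

```text
t: 7.9
eef_pos: [0.5571, -0.044, 0.0456]
ee_rot: [3.141, -0.0, -1.765]
force: [-5.2, 1.9, 5.5]
width: 0.0472
gripper_force: 25.0
```

```bash
python3 -c "from h import *;st()"
```

```text
t 7.90 yaw -1.7653 [ 0.5571 -0.044   0.0456] F [-5.22  1.88  5.47] M [0.695 1.479 0.009] w 0.0472 g 25.0 tau6 0.001 q6 -0.466
```

Emit:
arm_command --commands '[{"tx": 0,"ty": 0.002,"tz": -0.003,"twist": 0},{"tx": 0,"ty": 0.002,"tz": -0.003,"twist": 0},{"tx": 0,"ty": 0.002,"tz": -0.003,"twist": 0},{"tx": 0,"ty": 0.002,"tz": -0.003,"twist": 0},{"tx": 0,"ty": 0.002,"tz": -0.003,"twist": 0.01},{"tx": 0,"ty": 0.002,"tz": -0.003,"twist": 0.01},{"tx": 0,"ty": 0.002,"tz": -0.003,"twist": 0.02},{"tx": 0,"ty": 0.002,"tz": -0.003,"twist": 0.02}]' --claw 0.4

```text
t: 8.57
eef_pos: [0.557, -0.044, 0.0459]
ee_rot: [3.141, -0.0, -1.829]
force: [1.7, -1.0, -9.6]
width: 0.0473
gripper_force: 25.0
```

```bash
python3 -c "from h import *;st()"
```

```text
t 8.57 yaw -1.8288 [ 0.557  -0.044   0.0459] F [ 1.67 -1.05 -9.56] M [-0.006 -0.691  0.013] w 0.0473 g 25.0 tau6 -0.447 q6 -0.530
```

Emit:
arm_command --commands '[{"tx": 0,"ty": 0,"tz": 0.002,"twist": 0.01},{"tx": 0,"ty": 0,"tz": 0.002,"twist": 0.02},{"tx": 0,"ty": 0,"tz": 0.002,"twist": 0.03},{"tx": 0,"ty": 0,"tz": 0.002,"twist": 0.04},{"tx": 0,"ty": 0,"tz": 0.002,"twist": 0.05},{"tx": 0,"ty": 0,"tz": 0.002,"twist": 0.063},{"tx": 0,"ty": 0,"tz": 0.002,"twist": 0.063},{"tx": 0,"ty": 0,"tz": 0.002,"twist": 0.063}]' --claw 0.4

```text
t: 9.23
eef_pos: [0.557, -0.044, 0.0458]
ee_rot: [3.141, -0.0, -2.024]
force: [0.4, 0.1, -6.0]
width: 0.0473
gripper_force: 25.0
```

```bash
python3 -c "from h import *;st()"
```

```text
t 9.23 yaw -2.0240 [ 0.557  -0.044   0.0458] F [ 0.37  0.1  -5.99] M [ 0.058 -0.062 -0.051] w 0.0473 g 25.0 tau6 -0.214 q6 -0.725
```

Emit:
arm_command --commands '[{"tx": 0,"ty": 0,"tz": 0,"twist": 0.01},{"tx": 0,"ty": 0,"tz": 0,"twist": 0.02},{"tx": 0,"ty": 0,"tz": 0,"twist": 0.03},{"tx": 0,"ty": 0,"tz": 0,"twist": 0.04},{"tx": 0,"ty": 0,"tz": 0,"twist": 0.05},{"tx": 0,"ty": 0,"tz": 0,"twist": 0.065},{"tx": 0,"ty": 0,"tz": 0,"twist": 0.083},{"tx": 0,"ty": 0,"tz": 0,"twist": 0.083}]' --claw 0.4

```text
t: 9.9
eef_pos: [0.557, -0.044, 0.0458]
ee_rot: [3.141, -0.0, -2.288]
force: [1.0, 0.3, -5.7]
width: 0.0473
gripper_force: 25.0
```

```bash
python3 - <<'E'
from h import *
st()
c=calibration("wrist");cv2.imwrite("pics/w3.png",grab_frame("wrist")[:,:,::-1])
for q,z in(("knob_line",.086),("tick_shut",.05)):
  for cam in ("wrist",):
    for r in spot_point(q,cam)[:1]: print(q,r["score"],r["uv"],onz(cam,r["uv"],z,c).round(4))
E
```

```text
t 9.90 yaw -2.2876 [ 0.557  -0.044   0.0458] F [ 1.02  0.28 -5.67] M [ 0.037 -0.032  0.083] w 0.0473 g 25.0 tau6 -0.988 q6 -0.988
knob_line 0.64 [310.5, 280.3] [ 0.5519 -0.0274  0.086 ]
```

The knob follows the pads: the tool has turned 0.522 rad and the line is now near the first tick. Next I go toward the seat in small steps.

Emit:
arm_command --commands '[{"tx": 0,"ty": 0,"tz": 0.001,"twist": 0.01},{"tx": 0,"ty": 0,"tz": 0.001,"twist": 0.02},{"tx": 0,"ty": 0,"tz": 0.001,"twist": 0.03},{"tx": 0,"ty": 0,"tz": 0.001,"twist": 0.04},{"tx": 0,"ty": 0,"tz": 0.001,"twist": 0.052},{"tx": 0,"ty": 0,"tz": 0.001,"twist": 0.052},{"tx": 0,"ty": 0,"tz": 0.001,"twist": 0.052},{"tx": 0,"ty": 0,"tz": 0.001,"twist": 0.052}]' --claw 0.4

```text
t: 10.72
eef_pos: [0.557, -0.044, 0.0457]
ee_rot: [-3.142, -0.0, -2.448]
force: [-1.1, 0.2, -1.2]
width: 0.0471
gripper_force: 25.0
```

```bash
cat > m.py <<'E'
from h import *
v=[]
for _ in range(5):
    grab_frame("wrist");s=get_state();v.append([s["moment"][2],s["joint_efforts"][5],s["ee_rot"][2],*s["force"]])
v=np.array(v);print("t %.2f knob(no slip) %.3f Mz %.3f +- %.3f tau6 %.3f"%(s["t"],.785+v[:,2].mean()+1.7653,v[:,0].mean(),v[:,0].std(),v[:,1].mean()),"F",v[:,3:].mean(0).round(1),"g",s["gripper_force"],v[:,0].round(3))
E
python3 m.py
```

```text
t 10.97 knob(no slip) 0.101 Mz -0.047 +- 0.033 tau6 0.061 F [-2.   0.1 -1.4] g 24.999820590019226 [-0.08  -0.037  0.001 -0.03  -0.087]
```

Emit:
arm_command --commands '[{"tx": 0,"ty": 0,"tz": 0,"twist": 0.005},{"tx": 0,"ty": 0,"tz": 0,"twist": 0.01},{"tx": 0,"ty": 0,"tz": 0,"twist": 0.015},{"tx": 0,"ty": 0,"tz": 0,"twist": 0.02},{"tx": 0,"ty": 0,"tz": 0,"twist": 0.025},{"tx": 0,"ty": 0,"tz": 0,"twist": 0.025},{"tx": 0,"ty": 0,"tz": 0,"twist": 0.025},{"tx": 0,"ty": 0,"tz": 0,"twist": 0.025}]' --claw 0.4

```text
t: 11.63
eef_pos: [0.5571, -0.0439, 0.0457]
ee_rot: [-3.142, 0.0, -2.528]
force: [-3.2, 1.5, 2.3]
width: 0.047
gripper_force: 25.0
```

```bash
python3 m.py
```

```text
t 11.88 knob(no slip) 0.022 Mz -0.006 +- 0.040 tau6 0.010 F [-3.2  0.4  2.8] g 25.001504123210907 [-0.012 -0.072  0.042  0.029 -0.015]
```

Emit:
arm_command --commands '[{"tx": 0,"ty": 0,"tz": 0,"twist": 0.005},{"tx": 0,"ty": 0,"tz": 0,"twist": 0.01},{"tx": 0,"ty": 0,"tz": 0,"twist": 0.015},{"tx": 0,"ty": 0,"tz": 0,"twist": 0.015},{"tx": 0,"ty": 0,"tz": 0,"twist": 0.015},{"tx": 0,"ty": 0,"tz": 0,"twist": 0.015},{"tx": 0,"ty": 0,"tz": 0,"twist": 0.015},{"tx": 0,"ty": 0,"tz": 0,"twist": 0.015}]' --claw 0.4

```text
t: 12.55
eef_pos: [0.5571, -0.044, 0.0456]
ee_rot: [-3.142, -0.0, -2.576]
force: [-3.8, 0.9, 5.1]
width: 0.0471
gripper_force: 25.0
```

```bash
python3 m.py
```

```text
t 12.80 knob(no slip) -0.025 Mz 0.011 +- 0.015 tau6 0.005 F [-4.   0.7  5.3] g 25.0025537610054 [ 0.02  -0.01   0.002  0.007  0.034]
```

Emit:
arm_command --commands '[{"tx": 0,"ty": 0,"tz": -0.001,"twist": 0.005},{"tx": 0,"ty": 0,"tz": -0.001,"twist": 0.01},{"tx": 0,"ty": 0,"tz": -0.001,"twist": 0.015},{"tx": 0,"ty": 0,"tz": -0.001,"twist": 0.015},{"tx": 0,"ty": 0,"tz": -0.001,"twist": 0.015},{"tx": 0,"ty": 0,"tz": -0.001,"twist": 0.015},{"tx": 0,"ty": 0,"tz": -0.001,"twist": 0.015},{"tx": 0,"ty": 0,"tz": -0.001,"twist": 0.015}]' --claw 0.4

```text
t: 13.47
eef_pos: [0.5571, -0.0439, 0.0457]
ee_rot: [3.142, -0.0, -2.623]
force: [-2.1, 1.2, 0.7]
width: 0.0472
gripper_force: 25.0
```

```bash
python3 m.py
```

```text
t 13.72 knob(no slip) -0.073 Mz 0.048 +- 0.020 tau6 -0.028 F [-2.6  0.3  0.3] g 24.999622106552124 [0.019 0.042 0.081 0.047 0.051]
```

Emit:
arm_command --commands '[{"tx": 0,"ty": 0,"tz": 0,"twist": 0.005},{"tx": 0,"ty": 0,"tz": 0,"twist": 0.01},{"tx": 0,"ty": 0,"tz": 0,"twist": 0.015},{"tx": 0,"ty": 0,"tz": 0,"twist": 0.015},{"tx": 0,"ty": 0,"tz": 0,"twist": 0.015},{"tx": 0,"ty": 0,"tz": 0,"twist": 0.015},{"tx": 0,"ty": 0,"tz": 0,"twist": 0.015},{"tx": 0,"ty": 0,"tz": 0,"twist": 0.015}]' --claw 0.4

```text
t: 14.38
eef_pos: [0.5571, -0.0439, 0.0457]
ee_rot: [3.142, 0.0, -2.67]
force: [-2.3, 1.6, -1.5]
width: 0.0468
gripper_force: 25.0
```

```bash
python3 m.py
```

```text
t 14.63 knob(no slip) -0.120 Mz 0.076 +- 0.013 tau6 -0.090 F [-1.4  1.  -1.8] g 24.9987655878067 [0.078 0.069 0.061 0.071 0.098]
```

The torque is rising now: tau6 reads 0.028 then 0.090 N m, close to the expected 1.5 N m/rad. One more step.

Emit:
arm_command --commands '[{"tx": 0,"ty": 0,"tz": 0,"twist": 0.005},{"tx": 0,"ty": 0,"tz": 0,"twist": 0.01},{"tx": 0,"ty": 0,"tz": 0,"twist": 0.015},{"tx": 0,"ty": 0,"tz": 0,"twist": 0.015},{"tx": 0,"ty": 0,"tz": 0,"twist": 0.015},{"tx": 0,"ty": 0,"tz": 0,"twist": 0.015},{"tx": 0,"ty": 0,"tz": 0,"twist": 0.015},{"tx": 0,"ty": 0,"tz": 0,"twist": 0.015}]' --claw 0.4

```text
t: 15.3
eef_pos: [0.5571, -0.0439, 0.0458]
ee_rot: [3.142, 0.0, -2.717]
force: [-1.0, 2.4, -3.9]
width: 0.0468
gripper_force: 25.0
```

```bash
python3 m.py
```

```text
t 15.55 knob(no slip) -0.167 Mz 0.153 +- 0.030 tau6 -0.160 F [-1.4  2.4 -3.7] g 24.99823808670044 [0.135 0.114 0.182 0.141 0.192]
```

Emit:
arm_command --commands '[{"tx": 0,"ty": 0,"tz": 0,"twist": 0.003},{"tx": 0,"ty": 0,"tz": 0,"twist": 0.006},{"tx": 0,"ty": 0,"tz": 0,"twist": 0.006},{"tx": 0,"ty": 0,"tz": 0,"twist": 0.006},{"tx": 0,"ty": 0,"tz": 0,"twist": 0.006},{"tx": 0,"ty": 0,"tz": 0,"twist": 0.006},{"tx": 0,"ty": 0,"tz": 0,"twist": 0.006},{"tx": 0,"ty": 0,"tz": 0,"twist": 0.006}]' --claw 0.4

```text
t: 16.22
eef_pos: [0.5571, -0.0439, 0.0458]
ee_rot: [3.142, -0.0, -2.736]
force: [-0.8, 1.9, -4.8]
width: 0.047
gripper_force: 25.0
```

```bash
python3 m.py
```

```text
t 16.47 knob(no slip) -0.186 Mz 0.206 +- 0.012 tau6 -0.189 F [-0.5  3.2 -4.6] g 24.997791945934296 [0.192 0.217 0.22  0.194 0.207]
```

Emit:
arm_command --commands '[{"tx": 0,"ty": 0,"tz": 0,"twist": -0.02},{"tx": 0,"ty": 0,"tz": 0,"twist": -0.04},{"tx": 0,"ty": 0,"tz": 0,"twist": -0.06},{"tx": 0,"ty": 0,"tz": 0,"twist": -0.08},{"tx": 0,"ty": 0,"tz": 0,"twist": -0.1},{"tx": 0,"ty": 0,"tz": 0,"twist": -0.12},{"tx": 0,"ty": 0,"tz": 0,"twist": -0.14},{"tx": 0,"ty": 0,"tz": 0,"twist": -0.145}]' --claw 0.4

```text
t: 17.13
eef_pos: [0.557, -0.0441, 0.0458]
ee_rot: [3.141, -0.0, -2.278]
force: [-1.0, 2.0, -4.3]
width: 0.0471
gripper_force: 25.0
```

```bash
python3 m.py
```

```text
t 17.38 knob(no slip) 0.269 Mz -0.012 +- 0.021 tau6 0.185 F [-1.   2.8 -5. ] g 24.997665882110596 [-0.039  0.002 -0.01   0.018 -0.033]
```

Seated gently at about 0.19–0.2 N m. Next I open to click 5.

Emit:
arm_command --commands '[{"tx": 0,"ty": 0,"tz": 0.001,"twist": -0.022},{"tx": 0,"ty": 0,"tz": 0.001,"twist": -0.044},{"tx": 0,"ty": 0,"tz": 0.001,"twist": -0.066},{"tx": 0,"ty": 0,"tz": 0.001,"twist": -0.088},{"tx": 0,"ty": 0,"tz": 0.001,"twist": -0.11},{"tx": 0,"ty": 0,"tz": 0.001,"twist": -0.132},{"tx": 0,"ty": 0,"tz": 0.001,"twist": -0.154},{"tx": 0,"ty": 0,"tz": 0.001,"twist": -0.166}]' --claw 0.4

```text
t: 18.05
eef_pos: [0.557, -0.0441, 0.0457]
ee_rot: [3.142, -0.0, -1.756]
force: [-2.4, 2.3, -2.4]
width: 0.0473
gripper_force: 25.0
```

Emit:
arm_command --commands '[{"tx": 0,"ty": 0,"tz": 0,"twist": -0.022},{"tx": 0,"ty": 0,"tz": 0,"twist": -0.044},{"tx": 0,"ty": 0,"tz": 0,"twist": -0.066},{"tx": 0,"ty": 0,"tz": 0,"twist": -0.088},{"tx": 0,"ty": 0,"tz": 0,"twist": -0.11},{"tx": 0,"ty": 0,"tz": 0,"twist": -0.132},{"tx": 0,"ty": 0,"tz": 0,"twist": -0.154},{"tx": 0,"ty": 0,"tz": 0,"twist": -0.165}]' --claw 0.4

```text
t: 18.72
eef_pos: [0.5571, -0.0441, 0.0458]
ee_rot: [3.142, -0.0, -1.238]
force: [-2.0, 1.8, -2.9]
width: 0.0471
gripper_force: 25.0
```

```bash
python3 m.py
```

```text
t 18.97 knob(no slip) 1.309 Mz 0.008 +- 0.034 tau6 0.177 F [-2.3  1.9 -2.2] g 24.99916523694992 [ 0.037  0.047  0.003  0.002 -0.051]
```

No slip: 1.309 rad. I'll release, back off and check the line before locking.

Emit:
arm_command --commands '[{"tx": 0,"ty": 0,"tz": 0,"twist": 0},{"tx": 0,"ty": 0,"tz": 0,"twist": 0},{"tx": 0,"ty": 0,"tz": 0,"twist": 0},{"tx": 0,"ty": 0,"tz": 0,"twist": 0},{"tx": 0,"ty": 0,"tz": 0,"twist": 0},{"tx": 0,"ty": 0,"tz": 0,"twist": 0},{"tx": 0,"ty": 0,"tz": 0,"twist": 0},{"tx": 0,"ty": 0,"tz": 0,"twist": 0}]' --claw 0.9

```text
t: 19.63
eef_pos: [0.5572, -0.044, 0.0456]
ee_rot: [-3.142, -0.0, -1.241]
force: [-0.8, -0.6, -0.2]
width: 0.0789
gripper_force: 0.0
```

Emit:
arm_command --commands '[{"tx": 0,"ty": 0,"tz": -0.1,"twist": 0},{"tx": 0,"ty": 0,"tz": -0.2,"twist": 0},{"tx": 0,"ty": 0,"tz": -0.3,"twist": 0},{"tx": -0.1,"ty": 0,"tz": -0.42,"twist": 0},{"tx": -0.2,"ty": 0,"tz": -0.5,"twist": 0},{"tx": -0.3,"ty": 0,"tz": -0.5,"twist": 0},{"tx": -0.3,"ty": 0,"tz": -0.5,"twist": 0},{"tx": -0.3,"ty": 0,"tz": -0.5,"twist": 0}]' --claw 0.9

```text
t: 20.3
eef_pos: [0.5326, 0.028, 0.1711]
ee_rot: [-3.14, 0.0, -1.239]
force: [0.2, -0.1, -0.2]
width: 0.0791
gripper_force: 0.0
```

```bash
cat > v.py <<'E'
from h import *
import sys
st();c=calibration('wrist');im=grab_frame("wrist")
K=np.array(c["camera_matrix"]);E=np.array(c["extrinsics"]);k=c["k1"];z=float(sys.argv[2])
g=np.linspace(-.045,.045,360)
P=np.stack(np.broadcast_arrays(.5572-g[:,None],-.044-g[None,:],z),-1).reshape(-1,3)
q=(P-E[:3,3])@E[:3,:3];s=q[:,:2]/q[:,2:];s=s*(1+k*(s**2).sum(1,keepdims=True))
u=(s*[K[0,0],K[1,1]]+[K[0,2],K[1,2]]).astype(np.float32).reshape(360,360,2)
A=cv2.remap(im,u[...,0],u[...,1],cv2.INTER_CUBIC)
s=cv2.resize(grab_frame("scene")[160:250,250:340],(360,360),interpolation=2)
cv2.imwrite(sys.argv[1],np.hstack([A,s])[:,:,::-1])
E
python3 v.py pics/v1.png .086
```

```text
t 20.30 yaw -1.2386 [0.5326 0.028  0.1711] F [ 0.24 -0.09 -0.25] M [-0.006  0.113 -0.022] w 0.0791 g 0.0 tau6 -0.232 q6 -0.088
```

View pics/v1.png

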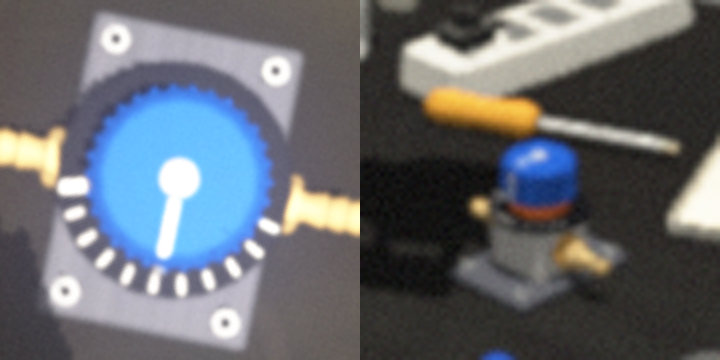

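The line points from (180,178) at the fifth tick (153,286), and the orange band is visible, so the knob is still up. Next I shut the fingers and press on the knob's centre.

Emit:
arm_command --commands '[{"tx": 0.1,"ty": 0,"tz": 0,"twist": 0},{"tx": 0.2,"ty": 0,"tz": 0,"twist": 0},{"tx": 0.3,"ty": 0,"tz": 0,"twist": 0},{"tx": 0.305,"ty": 0,"tz": 0.05,"twist": 0},{"tx": 0.305,"ty": 0,"tz": 0.1,"twist": 0},{"tx": 0.305,"ty": 0,"tz": 0.15,"twist": 0},{"tx": 0.305,"ty": 0,"tz": 0.2,"twist": 0},{"tx": 0.305,"ty": 0,"tz": 0.2,"twist": 0}]' --claw 0

```text
t: 21.07
eef_pos: [0.5556, -0.0465, 0.1173]
ee_rot: [3.136, 0.001, -1.243]
force: [-1.1, -0.2, -1.1]
width: 0.0311
gripper_force: 0.0
```

Emit:
arm_command --commands '[{"tx": 0,"ty": 0,"tz": 0,"twist": 0},{"tx": 0,"ty": 0,"tz": 0,"twist": 0},{"tx": 0,"ty": 0,"tz": 0,"twist": 0},{"tx": 0,"ty": 0,"tz": 0,"twist": 0},{"tx": 0,"ty": 0,"tz": 0.02,"twist": 0},{"tx": 0,"ty": 0,"tz": 0.04,"twist": 0},{"tx": 0,"ty": 0,"tz": 0.06,"twist": 0},{"tx": 0,"ty": 0,"tz": 0.06,"twist": 0}]' --claw 0

```text
t: 21.73
eef_pos: [0.5566, -0.0452, 0.1042]
ee_rot: [3.14, 0.0, -1.241]
force: [-0.6, 0.1, -0.4]
width: 0.0005
gripper_force: 0.0
```

```bash
python3 -c "
from h import *
to(.5573,-.044,.086);st()"
```

```text
t 21.73 yaw -1.241 pos [ 0.5566 -0.0452  0.1042] q [ 0.27  0.25 -0.37 -0.   -0.95  0.06]  shares [-0.0035 -0.0041  0.0727] m 3
t 21.73 yaw -1.2408 [ 0.5566 -0.0452  0.1042] F [-0.56  0.11 -0.4 ] M [ 0.011  0.153 -0.037] w 0.0005 g 0.0 tau6 0.003 q6 0.061
```

Emit:
arm_command --commands '[{"tx": 0,"ty": 0,"tz": 0.01,"twist": 0},{"tx": 0,"ty": 0,"tz": 0.02,"twist": 0},{"tx": 0,"ty": 0,"tz": 0.03,"twist": 0},{"tx": 0,"ty": 0,"tz": 0.04,"twist": 0},{"tx": 0,"ty": 0,"tz": 0.05,"twist": 0},{"tx": 0,"ty": 0,"tz": 0.06,"twist": 0},{"tx": 0,"ty": 0,"tz": 0.068,"twist": 0},{"tx": 0,"ty": 0,"tz": 0.068,"twist": 0}]' --claw 0

```text
t: 22.4
eef_pos: [0.5572, -0.0452, 0.088]
ee_rot: [3.141, 0.0, -1.241]
force: [-0.0, -0.7, -0.5]
width: 0.0004
gripper_force: 0.0
```

Emit:
arm_command --commands '[{"tx": 0,"ty": 0,"tz": 0.003,"twist": 0},{"tx": 0,"ty": 0,"tz": 0.006,"twist": 0},{"tx": 0,"ty": 0,"tz": 0.009,"twist": 0},{"tx": 0,"ty": 0,"tz": 0.012,"twist": 0},{"tx": 0,"ty": 0,"tz": 0.015,"twist": 0},{"tx": 0,"ty": 0,"tz": 0.018,"twist": 0},{"tx": 0,"ty": 0,"tz": 0.02,"twist": 0},{"tx": 0,"ty": 0,"tz": 0.02,"twist": 0}]' --claw 0

```text
t: 23.07
eef_pos: [0.5574, -0.0451, 0.0835]
ee_rot: [3.141, 0.0, -1.241]
force: [0.7, 0.4, -0.6]
width: 0.0
gripper_force: 0.0
```

Emit:
arm_command --commands '[{"tx": 0,"ty": 0,"tz": 0.003,"twist": 0},{"tx": 0,"ty": 0,"tz": 0.006,"twist": 0},{"tx": 0,"ty": 0,"tz": 0.009,"twist": 0},{"tx": 0,"ty": 0,"tz": 0.012,"twist": 0},{"tx": 0,"ty": 0,"tz": 0.015,"twist": 0},{"tx": 0,"ty": 0,"tz": 0.018,"twist": 0},{"tx": 0,"ty": 0,"tz": 0.02,"twist": 0},{"tx": 0,"ty": 0,"tz": 0.02,"twist": 0}]' --claw 0

```text
t: 23.73
eef_pos: [0.5574, -0.0452, 0.0784]
ee_rot: [3.141, 0.0, -1.241]
force: [-0.9, -0.0, -0.1]
width: 0.0006
gripper_force: 0.0
```

Emit:
arm_command --commands '[{"tx": 0,"ty": 0,"tz": 0.003,"twist": 0},{"tx": 0,"ty": 0,"tz": 0.006,"twist": 0},{"tx": 0,"ty": 0,"tz": 0.009,"twist": 0},{"tx": 0,"ty": 0,"tz": 0.012,"twist": 0},{"tx": 0,"ty": 0,"tz": 0.015,"twist": 0},{"tx": 0,"ty": 0,"tz": 0.015,"twist": 0},{"tx": 0,"ty": 0,"tz": 0.015,"twist": 0},{"tx": 0,"ty": 0,"tz": 0.015,"twist": 0}]' --claw 0

```text
t: 24.4
eef_pos: [0.5575, -0.0451, 0.0748]
ee_rot: [-3.142, -0.0, -1.241]
force: [0.4, -0.0, -0.1]
width: 0.0001
gripper_force: 0.0
```

Emit:
arm_command --commands '[{"tx": 0,"ty": 0,"tz": 0.003,"twist": 0},{"tx": 0,"ty": 0,"tz": 0.006,"twist": 0},{"tx": 0,"ty": 0,"tz": 0.009,"twist": 0},{"tx": 0,"ty": 0,"tz": 0.012,"twist": 0},{"tx": 0,"ty": 0,"tz": 0.015,"twist": 0},{"tx": 0,"ty": 0,"tz": 0.018,"twist": 0},{"tx": 0,"ty": 0,"tz": 0.018,"twist": 0},{"tx": 0,"ty": 0,"tz": 0.018,"twist": 0}]' --claw 0

```text
t: 25.07
eef_pos: [0.5575, -0.0451, 0.0702]
ee_rot: [3.141, 0.0, -1.241]
force: [0.3, -0.8, -0.1]
width: 0.0005
gripper_force: 0.0
```

Emit:
arm_command --commands '[{"tx": 0,"ty": 0,"tz": 0.003,"twist": 0},{"tx": 0,"ty": 0,"tz": 0.006,"twist": 0},{"tx": 0,"ty": 0,"tz": 0.009,"twist": 0},{"tx": 0,"ty": 0,"tz": 0.012,"twist": 0},{"tx": 0,"ty": 0,"tz": 0.014,"twist": 0},{"tx": 0,"ty": 0,"tz": 0.014,"twist": 0},{"tx": 0,"ty": 0,"tz": 0.014,"twist": 0},{"tx": 0,"ty": 0,"tz": 0.014,"twist": 0}]' --claw 0

```text
t: 25.73
eef_pos: [0.5575, -0.0451, 0.0668]
ee_rot: [3.142, 0.0, -1.241]
force: [-0.5, 0.2, 0.4]
width: 0.0006
gripper_force: 0.0
```

Emit:
arm_command --commands '[{"tx": 0,"ty": 0,"tz": 0.003,"twist": 0},{"tx": 0,"ty": 0,"tz": 0.006,"twist": 0},{"tx": 0,"ty": 0,"tz": 0.009,"twist": 0},{"tx": 0,"ty": 0,"tz": 0.012,"twist": 0},{"tx": 0,"ty": 0,"tz": 0.012,"twist": 0},{"tx": 0,"ty": 0,"tz": 0.012,"twist": 0},{"tx": 0,"ty": 0,"tz": 0.012,"twist": 0},{"tx": 0,"ty": 0,"tz": 0.012,"twist": 0}]' --claw 0

```text
t: 26.4
eef_pos: [0.5576, -0.0451, 0.0638]
ee_rot: [-3.142, -0.0, -1.241]
force: [-0.3, 0.8, 0.2]
width: 0.0006
gripper_force: 0.0
```

```bash
python3 m.py
```

```text
t 26.65 knob(no slip) 1.310 Mz -0.011 +- 0.015 tau6 -0.000 F [-0.   0.1 -0. ] g 0.0 [-0.029  0.01  -0.002 -0.009 -0.026]
```

Emit:
arm_command --commands '[{"tx": 0,"ty": 0,"tz": 0.003,"twist": 0},{"tx": 0,"ty": 0,"tz": 0.006,"twist": 0},{"tx": 0,"ty": 0,"tz": 0.009,"twist": 0},{"tx": 0,"ty": 0,"tz": 0.012,"twist": 0},{"tx": 0,"ty": 0,"tz": 0.012,"twist": 0},{"tx": 0,"ty": 0,"tz": 0.012,"twist": 0},{"tx": 0,"ty": 0,"tz": 0.012,"twist": 0},{"tx": 0,"ty": 0,"tz": 0.012,"twist": 0}]' --claw 0

```text
t: 27.32
eef_pos: [0.5576, -0.0451, 0.0609]
ee_rot: [-3.142, -0.0, -1.241]
force: [0.1, 0.3, 0.2]
width: 0.0004
gripper_force: 0.0
```

```bash
python3 m.py
```

```text
t 27.57 knob(no slip) 1.310 Mz -0.006 +- 0.024 tau6 0.000 F [-0.  -0.3 -0.4] g 0.0 [-0.036 -0.013  0.022  0.024 -0.025]
```

Emit:
arm_command --commands '[{"tx": 0,"ty": 0,"tz": 0.003,"twist": 0},{"tx": 0,"ty": 0,"tz": 0.006,"twist": 0},{"tx": 0,"ty": 0,"tz": 0.009,"twist": 0},{"tx": 0,"ty": 0,"tz": 0.012,"twist": 0},{"tx": 0,"ty": 0,"tz": 0.012,"twist": 0},{"tx": 0,"ty": 0,"tz": 0.012,"twist": 0},{"tx": 0,"ty": 0,"tz": 0.012,"twist": 0},{"tx": 0,"ty": 0,"tz": 0.012,"twist": 0}]' --claw 0

```text
t: 28.23
eef_pos: [0.5575, -0.0451, 0.0578]
ee_rot: [-3.142, 0.0, -1.241]
force: [-0.3, -0.1, -0.1]
width: 0.0002
gripper_force: 0.0
```

```bash
python3 m.py;python3 v.py pics/v2.png .086
```

```text
t 28.48 knob(no slip) 1.310 Mz -0.001 +- 0.049 tau6 -0.000 F [-0.  -0.  -0.4] g 0.0 [ 0.065  0.011 -0.082  0.022 -0.021]
t 28.48 yaw -1.2406 [ 0.5576 -0.0451  0.0579] F [-0.04 -0.51 -0.15] M [-0.023  0.139 -0.021] w 0.0004 g 0.0 tau6 -0.000 q6 0.061
```

View pics/v2.png

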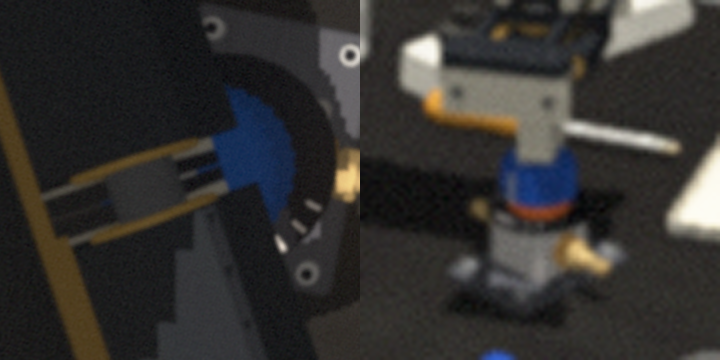

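Scene crop: the shut tips sit at about (540,160), just at the middle of the knob's top, and the orange band still shows. Contact is close, so I continue in fine steps on force.

Emit:
arm_command --commands '[{"tx": 0,"ty": 0,"tz": 0.002,"twist": 0},{"tx": 0,"ty": 0,"tz": 0.004,"twist": 0},{"tx": 0,"ty": 0,"tz": 0.006,"twist": 0},{"tx": 0,"ty": 0,"tz": 0.008,"twist": 0},{"tx": 0,"ty": 0,"tz": 0.01,"twist": 0},{"tx": 0,"ty": 0,"tz": 0.012,"twist": 0},{"tx": 0,"ty": 0,"tz": 0.012,"twist": 0},{"tx": 0,"ty": 0,"tz": 0.012,"twist": 0}]' --claw 0

```text
t: 29.25
eef_pos: [0.5577, -0.0452, 0.0557]
ee_rot: [-3.141, -0.0, -1.24]
force: [-3.6, 0.5, 8.9]
width: 0.0005
gripper_force: 4.1
```

```bash
python3 m.py
```

```text
t 29.50 knob(no slip) 1.310 Mz 0.013 +- 0.028 tau6 0.002 F [-3.   0.6  8.1] g 4.061068925784639 [ 0.008  0.059 -0.019  0.026 -0.01 ]
```

Emit:
arm_command --commands '[{"tx": 0,"ty": 0,"tz": 0.004,"twist": 0},{"tx": 0,"ty": 0,"tz": 0.008,"twist": 0},{"tx": 0,"ty": 0,"tz": 0.012,"twist": 0},{"tx": 0,"ty": 0,"tz": 0.016,"twist": 0},{"tx": 0,"ty": 0,"tz": 0.02,"twist": 0},{"tx": 0,"ty": 0,"tz": 0.024,"twist": 0},{"tx": 0,"ty": 0,"tz": 0.024,"twist": 0},{"tx": 0,"ty": 0,"tz": 0.024,"twist": 0}]' --claw 0

```text
t: 30.17
eef_pos: [0.5578, -0.0451, 0.0501]
ee_rot: [-3.141, -0.0, -1.24]
force: [-4.8, -0.2, 12.0]
width: 0.0002
gripper_force: 5.6
```

```bash
python3 m.py;python3 -c "from h import *;st()"
```

```text
t 30.42 knob(no slip) 1.310 Mz 0.014 +- 0.023 tau6 -0.019 F [-4.4  1.6 12.2] g 5.622887414210709 [-0.019  0.     0.025  0.048  0.017]
t 30.42 yaw -1.2401 [ 0.5578 -0.0451  0.0501] F [-4.78  1.22 12.3 ] M [0.485 1.698 0.017] w 0.0008 g 5.6 tau6 -0.019 q6 0.061
```

Sliding at 12 N, about 6 mm down. Now fine steps to the stop.

Emit:
arm_command --commands '[{"tx": 0,"ty": 0,"tz": 0.002,"twist": 0},{"tx": 0,"ty": 0,"tz": 0.004,"twist": 0},{"tx": 0,"ty": 0,"tz": 0.006,"twist": 0},{"tx": 0,"ty": 0,"tz": 0.008,"twist": 0},{"tx": 0,"ty": 0,"tz": 0.008,"twist": 0},{"tx": 0,"ty": 0,"tz": 0.008,"twist": 0},{"tx": 0,"ty": 0,"tz": 0.008,"twist": 0},{"tx": 0,"ty": 0,"tz": 0.008,"twist": 0}]' --claw 0

```text
t: 31.08
eef_pos: [0.5583, -0.0452, 0.0492]
ee_rot: [-3.14, -0.001, -1.24]
force: [-7.0, 1.7, 20.5]
width: 0.0005
gripper_force: 9.0
```

```bash
python3 m.py;python3 -c "from h import *;st()"
```

```text
t 31.33 knob(no slip) 1.311 Mz 0.020 +- 0.028 tau6 -0.010 F [-7.3  1.7 20.5] g 9.043336822651327 [ 0.02   0.01  -0.013  0.013  0.071]
t 31.33 yaw -1.2396 [ 0.5583 -0.0452  0.0492] F [-6.51  0.99 20.07] M [0.614 2.685 0.071] w 0.0007 g 9.0 tau6 -0.010 q6 0.061
```

Emit:
arm_command --commands '[{"tx": 0,"ty": 0,"tz": 0.001,"twist": 0},{"tx": 0,"ty": 0,"tz": 0.002,"twist": 0},{"tx": 0,"ty": 0,"tz": 0.003,"twist": 0},{"tx": 0,"ty": 0,"tz": 0.003,"twist": 0},{"tx": 0,"ty": 0,"tz": 0.003,"twist": 0},{"tx": 0,"ty": 0,"tz": 0.003,"twist": 0},{"tx": 0,"ty": 0,"tz": 0.003,"twist": 0},{"tx": 0,"ty": 0,"tz": 0.003,"twist": 0}]' --claw 0

```text
t: 32.0
eef_pos: [0.5583, -0.0452, 0.049]
ee_rot: [-3.139, -0.001, -1.239]
force: [-8.5, 3.0, 25.4]
width: 0.0006
gripper_force: 11.2
```

```bash
python3 m.py;python3 -c "from h import *;st()"
```

```text
t 32.25 knob(no slip) 1.311 Mz 0.008 +- 0.016 tau6 -0.010 F [-9.4  2.5 25.4] g 11.210258282662835 [ 0.009  0.036  0.003  0.005 -0.013]
t 32.25 yaw -1.2395 [ 0.5583 -0.0452  0.049 ] F [-9.2   2.63 24.97] M [ 0.809  3.311 -0.013] w 0.0004 g 11.2 tau6 -0.010 q6 0.061
```

Firm at the stop (25 N, hardly any more travel). I'll retreat and check the band, the knob's height and the line numerically against the earlier pictures.

Emit:
arm_command --commands '[{"tx": 0,"ty": 0,"tz": -0.02,"twist": 0},{"tx": 0,"ty": 0,"tz": -0.08,"twist": 0},{"tx": 0,"ty": 0,"tz": -0.2,"twist": 0},{"tx": 0,"ty": 0,"tz": -0.32,"twist": 0},{"tx": -0.1,"ty": 0,"tz": -0.4,"twist": 0},{"tx": -0.2,"ty": 0,"tz": -0.47,"twist": 0},{"tx": -0.29,"ty": 0,"tz": -0.47,"twist": 0},{"tx": -0.29,"ty": 0,"tz": -0.47,"twist": 0}]' --claw 0

```text
t: 32.92
eef_pos: [0.5339, 0.0261, 0.1651]
ee_rot: [-3.138, 0.001, -1.239]
force: [0.0, -0.1, -0.3]
width: 0.0001
gripper_force: 0.0
```

```bash
python3 v.py pics/v3.png .078; python3 - <<'E'
from h import *
def an(f):
    I=cv2.imread(f);A,S=I[:,:360],I[:,360:]
    h=cv2.cvtColor(S,cv2.COLOR_BGR2HSV)[80:290,100:260]
    o=cv2.inRange(h,(0,110,50),(14,255,255));b=cv2.inRange(h,(100,120,50),(125,255,255))
    ys,xs=np.nonzero(b[:160]);n,_,s,_=cv2.connectedComponentsWithStats(b);i=1+s[1:,4].argmax();print(f,"orange px",(o>0).sum(),"blue box",s[i])
    # white line: in annulus 9-18 mm about blue centre
    hh=cv2.cvtColor(A,cv2.COLOR_BGR2HSV);m=cv2.inRange(hh,(95,100,60),(125,255,255));c=max(cv2.findContours(m,0,2)[0],key=cv2.contourArea);(x,y),r=cv2.minEnclosingCircle(c)
    Y,X=np.mgrid[:360,:360];R=np.hypot(X-x,Y-y)*.2507
    w=(hh[...,1]<90)&(hh[...,2]>130)&(R>9)&(R<18);t=(hh[...,1]<70)&(hh[...,2]>150)&(R>25)&(R<33)
    print(" centre",round(x),round(y),"r mm",round(r*.2507,1),"line deg (from left, ccw seen)",np.degrees(np.arctan2((Y-y)[w].mean(),-(X-x)[w].mean())).round(1))
an("pics/v1.png");an("pics/v3.png")
E
```

```text
t 32.92 yaw -1.2391 [0.5339 0.0261 0.1651] F [ 0.01 -0.13 -0.26] M [-0.     0.23  -0.009] w 0.0001 g 0.0 tau6 -0.707 q6 -0.084
pics/v1.png orange px 761 blue box [  37   56   82   69 4239]
 centre 177 178 r mm 24.2 line deg (from left, ccw seen) 79.9
pics/v3.png orange px 76 blue box [  37   69   83   72 4422]
 centre 178 178 r mm 24.1 line deg (from left, ccw seen) 99.6
```

```bash
python3 - <<'E'
from h import *
for f in("pics/v1.png","pics/v3.png"):
    A=cv2.imread(f)[:,:360];hh=cv2.cvtColor(A,cv2.COLOR_BGR2HSV);Y,X=np.mgrid[:360,:360];R=np.hypot(X-178,Y-178)*.2507;T=np.degrees(np.arctan2(Y-178,-(X-178)))
    w=(hh[...,1]<110)&(hh[...,2]>120)&(R>9)&(R<18)
    print(f,np.histogram(T[w],36,(-180,180))[0])
    w=(R>12)&(R<17);b=np.digitize(T[w],np.arange(-180,181,10));print([int(hh[...,1][w][b==i].mean()) for i in range(1,37)])
c=calibration("wrist");grab_frame("wrist")
for r in spot_point("knob_line","wrist")[:2]: print(r["score"],(onz("wrist",r["uv"],.078,c)-[.5575,-.044,0]).round(4))
for q in ("knob_grip","tick_shut"):
  for r in spot_point(q,"wrist")[:1]: print(q,(onz("wrist",r["uv"],.05 if q[0]=="t" else .0695,c)-[.5575,-.044,0]).round(4))
E
```

```text
pics/v1.png [  0   0   0   0   0   0   0   0   0   0   0   0   0   0   0   0   0   0
   0   0   0   0   0   0  48 332 291  42   0   0   0   0   0   0   0   0]
[145, 146, 147, 149, 149, 150, 151, 152, 153, 153, 153, 153, 153, 153, 152, 152, 151, 150, 149, 148, 148, 147, 146, 145, 138, 17, 30, 140, 142, 142, 142, 143, 143, 142, 144, 144]
pics/v3.png [  0   0   0   0   0  77 176  16   0   0   0   0   0   0   0   0   0   0
   0   0   0   0   0   0   6 288 263  16   0   0   0   0   0   0   0   0]
[178, 179, 179, 180, 180, 128, 76, 168, 182, 182, 183, 183, 184, 183, 183, 182, 182, 183, 182, 180, 181, 181, 180, 179, 175, 48, 52, 173, 177, 177, 176, 176, 176, 177, 177, 177]
0.63 [-0.0163  0.004   0.078 ]
knob_grip [0.0002 0.0016 0.0695]
tick_shut [-0.0013  0.0265  0.05  ]
```

The line is still at click 5 (about 80°, same as before). The orange band is gone, and the knob's top has dropped as far as an 8 mm push should lower it. Handing in.

```bash
python3 -c "from station import *;print(job_done())"
```

```text
the job is handed in; nothing more can be done
None
```

The valve is set and handed in: I closed it gently on its seat at about 0.19–0.20 N m, opened it to the fifth click (1.309 rad), and pushed the knob down to its stop with about 25 N, leaving the other items untouched.

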